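# Set the dust extractor to its third click and start it

## Robot

A 6-joint arm with a two-finger parallel gripper is mounted at the origin on the work surface. World frame = base frame: x ahead of the robot, y to its left, z up, the work surface at z = 0. Lengths are in m, angles in rad, forces in N, time in s.
With the tool pointing down it reaches from about 0.35 to 0.775 m from the base axis. Payload 5.5 kg.
Tool frame: the origin (TCP) lies between the finger pads; the fingertips stand 11 mm ahead of it and the grasp point (between the pads) lies 8 mm behind it (tips_ahead is the distance from the TCP to the fingertips, in m); z points along the fingers, y is the line along which they close (so a half turn about z gives the same grasp; the last joint's range is limited). The gripper opens to 85 mm and grips with 20 to 120 N. Pads are 22 mm wide; open, the fingers measure 114 mm over their backs; the gripper's body (76 mm by 85 mm) begins 54 mm behind the grasp point. The pads swing forward as they close: fully open they stand 13 mm farther back than shut.
Start: joints at [1.173, 0.313, 0.046, 1.304, 0, 1.431], TCP at [0.147, 0.556, 0.242] pointing down, gripper open.
Joint ranges: [-2.76, 2.76], [-0.86, 1.69], [-1.03, 1.26], [-2.2, 2.34], [-1.47, 1.5], [-3.14, 3.14]. Speed limits (rad/s): [2.57, 2.57, 3.14, 3.14, 3.14, 3.14].

## Interface

Orientations are given as a unit quaternion [w, x, y, z].
In Python, from workcell import * gives the robot as it stands. The module is installed in compiled form; this text tells all that it offers.
- The arm moves only by the tool jog_arm, never from a script. Its argument "moves" is a list of rows, each an object with "fingers": the closure, from 0 (fully open) to 1 (shut); "slide": the shift along the tool's x, y, z in mm, a list of three; "angular": the turn, a rotation vector about the tool's x, y, z in degrees, a list of three. A call has 1 to 10 rows; each row is the pose to reach, as a shift and turn from the pose commanded when the call began, along the tool's axes at that moment; what a row does not reach only later rows make up. A row lasts 1/12 s, in which the tool goes at most 41.7 mm and 7.16 degrees, less where a joint would pass 70% of its speed; a pose out of reach is approached as far as the arm can. A call with a gripper value outside its range is refused whole. The fingers move at their own pace and stop on an object; "squeeze" is the grip in N (left out, the last holds). Time passes only in rows, so rows that repeat a pose let the fingers close. It gives the time, the measured TCP pose, the force, the opening and the grip force at its end, in the units of the state.
- get_state(): the state, without advancing time (a new reading comes with each control period).
- read_camera(name): name is "scene" or "top" or "wrist"; returns a dict with "color" (480x640x3 uint8, red, green, blue), "fovy" (degrees; the focal length in pixels is half the picture's height over the tangent of half this angle, whatever the lens; pixels are square), "cx", "cy" (the principal point, pixels), "D" ([k1, k2, p1, p2, k3] as OpenCV has them; the pictures are not rectified), "world_from_camera" (4x4, takes a point from camera to world coordinates); the wrist camera has in their place "tool_from_camera" (4x4, takes a point from camera to tool coordinates, whose origin is the TCP and whose axes are the flange's). Camera axes: x right, y down, z forward; pixel columns grow to the right and rows downward; lengths in m; the calibration is good to about 2 mm. A picture is of the moment at which its call begins: read the wrist's pose just before it. There is no depth.
- hand_in(): hands the job in; it is judged then, once.
Trained networks look in a picture, given as the dict that the camera call returned (one of the last four; its "shot" number tells which), for a name from the list of things; names that differ only in an ending like _2 or _b are one class to them, and where a whole thing is asked for, a point or a joint stands for the part that bears it (a point fixed in the world has none). Each returns a list of dicts, best first, with "p" (0 to 1); they miss things now and then, are a little off and sometimes report something else, mostly with a low value. They report only what shows in the picture. A call takes as long as a camera call.
- look_for(target, picture): "point" ([column, row] in pixels, amid what is visible of it).
- tip_of(target, picture): "point" ([column, row] in pixels: a listed point, or the origin of a listed thing).
The state is a dict: "clock": time; "joint_pos": joint angles; "qvel": joint speeds; "tau": joint torques, N m; "tcp_pos": TCP position; "orientation": TCP orientation; "wrist_force": force on the tool from outside, world axes, zero at the start; "ft_torque": the same for the moment, N m; "finger_gap": finger opening in m; "grip_force": force on a finger pad.
Only numpy, scipy, OpenCV 4.12 (cv2) and the standard library are available. Lean on these libraries where they do the work, as an engineer would, in place of code of your own. Each camera call takes 0.05 s, during which the arm holds its last target. There are 200 camera calls.

## Task

Push the speed lever on top of the dust extractor away from its off end, click by click, and stop at the third click counted from off, never running past it (it may have been left at off or near the first click). Then press the large start button on the same panel right down and let it come back up. Come away clear; do not press the small button, and leave everything else where it stands.

Things in the scene. Friction and masses are not known exactly. Their poses are not given: they have to be found in the camera images.
- extractor: bench dust extractor, a fixed grey steel box 220 (x) by 300 (y) by 120 mm high. Origin: centre of its underside, on the table; x to its rear, -x its louvred front, y to the left, z up. Its flat top carries, in line along y at x = -45 mm, the lever's slot and the start button. Six white marks (1 mm high) in front of the slot, one at each stop, grow longer from off (-y) to highest (+y).
- speed_lever (a joint): slide of the lever along the extractor's +y, m: 0 = off (end stop), sprung clicks at 0.015, 0.030, 0.045 (the third), 0.060, 0.075 (end stop). 3 to 4.5 N moves it out of a click; some 2 mm past the hump half-way between clicks (0.0075, 0.0225, 0.0375 ...) it snaps on to the next by itself and stays. It starts between off and 0.018.
- speed_lever_top (a point): centre of the top of the lever's black knob, moving with it. The knob is a block 26 mm (extractor x) by 12 mm (y, along the slide) from 8 to 34 mm above the panel, on a thin stem; push its 26 mm wide faces. At off it stands at (-45, -75) mm in the extractor's x, y, at the third click at (-45, -30). The panel is bare for 30 mm around its path.
- start_button (a joint): travel of the large start button, m: 0 = up, 0.006 = fully down, which takes 5 N straight down; it springs back by itself.
- start_button_top (a point): centre of the top face of the large start button: round, black, 32 mm across, in a grey collar, at (-45, +90) mm in the extractor's x, y, in line with the slot beyond its highest-speed end. It counts as pressed beyond 0.0045.
- reset_button (a joint): travel of the small filter-reset button, m, not to be pressed: 0 = up, 0.005 = down.
- reset_button_top (a point): centre of the top of the small filter-reset button: round, black, 16 mm across, at (+40, +90) mm in the extractor's x, y, 85 mm to the rear of the start button.
- tin_lid: pressed-steel lid of a paint tin, a disc 80 mm across and 9 mm high, lying on top of the extractor towards its rear. Origin: centre of its underside. Bystander: leave it.
- wood_strip: light wooden strip 18 x 70 x 14 mm lying on top of the extractor, behind the lever's slot. Origin: centre of its underside. Bystander: leave it.
- paint_tin: yellow paint tin 87 mm across, 100 mm tall, standing on the table beside the extractor. Origin: centre of its underside. Bystander: leave it.
- foam_brush: foam brush with a round wooden handle, 180 mm long, 50 mm wide, 22 mm high, lying on the table between robot and extractor. Origin: centre of its underside. Bystander: leave it.
- glue_bottle: white glue bottle 52 mm across, 150 mm tall, standing behind the extractor. Origin: centre of its underside. Bystander: leave it.
- wall_panel: plywood panel 140 x 110 x 12 mm lying on the table to the right of the extractor (in its own frame). Origin: centre of its underside. Bystander: leave it.
- clamp_block: brown wooden block 50 x 80 x 38 mm lying on the table at the right rear of the extractor. Origin: centre of its underside. Bystander: leave it.

How it is judged:
By the outcome, as a careful person would: the job done as asked, in the order asked, and still so for the second after the job is handed in, with the robot touching nothing.
It also fails if it takes over 58 s, if anything falls off the work surface, if the arm or the gripper's body presses on something with over 40 N, if the wrist force passes 120 N, or if a joint passes its speed limit or range.

## Working session

There is one attempt and no reset: what is moved stays moved. The work goes in short steps, Python scripts to look and compute and a tool call to move; the robot and the scene stay as the last step left them, time stands still between calls to the robot, and variables do not carry over. Pictures are saved under pics/ and viewed, at most 10 in all, crops included, and the job is handed in when it is done.

Besides the shell and the picture viewer there is one more tool, called after "Call:" by a JSON object that holds its "op" and its "data", one argument or row to a line. jog_arm: Moves the arm, as the interface text tells. Its arguments: {"type":"object","properties":{"moves":{"type":"array","items":{"type":"object","properties":{"fingers":{"type":"number"},"slide":{"type":"array","items":{"type":"number"}},"angular":{"type":"array","items":{"type":"number"}}}}},"squeeze":{"type":"number"}},"required":["moves"]}

```bash
mkdir -p pics
cat > h.py <<'E'
from workcell import *
import numpy as np, cv2
from scipy.spatial.transform import Rotation as R
def q2R(q): return R.from_quat([q[1],q[2],q[3],q[0]]).as_matrix()
def pose(p):
    if "world_from_camera" in p: return np.array(p["world_from_camera"])
    s=get_state(); T=np.eye(4); T[:3,:3]=q2R(s["orientation"]); T[:3,3]=s["tcp_pos"]
    return T@np.array(p["tool_from_camera"])
def K(p):
    f=240/np.tan(np.radians(p["fovy"])/2); return np.array([[f,0,p["cx"]],[0,f,p["cy"]],[0,0,1]])
def onz(p,T,px,z):
    n=cv2.undistortPoints(np.array([[px]],float),K(p),np.array(p["D"],float))[0,0]
    d=T[:3,:3]@[n[0],n[1],1]; o=T[:3,3]; return o+d*(z-o[2])/d[2]
def proj(p,T,X):
    Ti=np.linalg.inv(T); return cv2.projectPoints(np.atleast_2d(np.array(X,float)),cv2.Rodrigues(Ti[:3,:3])[0],Ti[:3,3],K(p),np.array(p["D"],float))[0][:,0]
def save(p,n): cv2.imwrite(f"pics/{n}.png",p["color"][:,:,::-1])
E
cat > m.py <<'E'
from h import *
np.set_printoptions(precision=4,suppress=True)
s=get_state(); print(s["clock"],s["tcp_pos"],s["orientation"],s["wrist_force"])
for c in ("scene","top","wrist"):
    p=read_camera(c); T=pose(p); save(p,c+"0"); print(c,T[:3,3])
    for n,z in (("speed_lever_top",.154),("start_button_top",.13),("reset_button_top",.125),("extractor",0),("tin_lid",.12),("wood_strip",.12)):
        r=tip_of(n,p)
        for e in r[:2]: print(n,round(e["p"],2),np.array(e["point"]),onz(p,T,e["point"],z))
E
python3 m.py
```

```text
0.0 [0.1464 0.5555 0.2414] [-0.0002  0.1285  0.9917 -0.0009] [-0.1851  0.7326 -1.257 ]
scene [ 1.2786 -0.3566  0.9022]
speed_lever_top 0.41 [213.6 230. ] [ 0.4875 -0.0999  0.154 ]
start_button_top 0.43 [289.7 220.2] [0.5269 0.0567 0.13  ]
reset_button_top 0.51 [299.3 245.2] [0.5985 0.0357 0.125 ]
extractor 0.9 [259.2 286.3] [ 0.5482 -0.0433  0.    ]
extractor 0.54 [132.2 312.9] [ 0.461  -0.3023  0.    ]
tin_lid 0.76 [209.3 272.3] [ 0.5578 -0.1486  0.12  ]
tin_lid 0.56 [130.5 313.7] [ 0.5697 -0.3127  0.12  ]
wood_strip 0.84 [261.4 251.7] [ 0.5662 -0.0358  0.12  ]
wood_strip 0.45 [131.7 314.2] [ 0.5721 -0.3113  0.12  ]
top [0.4222 0.0556 1.1538]
speed_lever_top 0.67 [336. 344.] [0.3898 0.0068 0.154 ]
speed_lever_top 0.63 [399.6 293.6] [ 0.481 -0.104  0.154]
start_button_top 0.56 [311.7 265.4] [0.5287 0.0538 0.13  ]
reset_button_top 0.57 [328.2 220.3] [0.6146 0.0258 0.125 ]
reset_button_top 0.55 [238.3 244.1] [0.5644 0.1902 0.125 ]
extractor 0.57 [359.9 264.1] [ 0.5482 -0.046   0.    ]
tin_lid 0.84 [418.8 251.4] [ 0.5624 -0.1447  0.12  ]
wood_strip 0.63 [360.1 248.7] [ 0.5639 -0.0352  0.12  ]
wrist [0.0807 0.5731 0.3734]
```

Run:
```python
import cv2
a=cv2.imread("pics/top0.png")[170:370,220:480]; cv2.imwrite("pics/topc.png",cv2.resize(a,None,fx=3,fy=3,interpolation=cv2.INTER_CUBIC))
```

```text
(no output)
```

View pics/scene0.png

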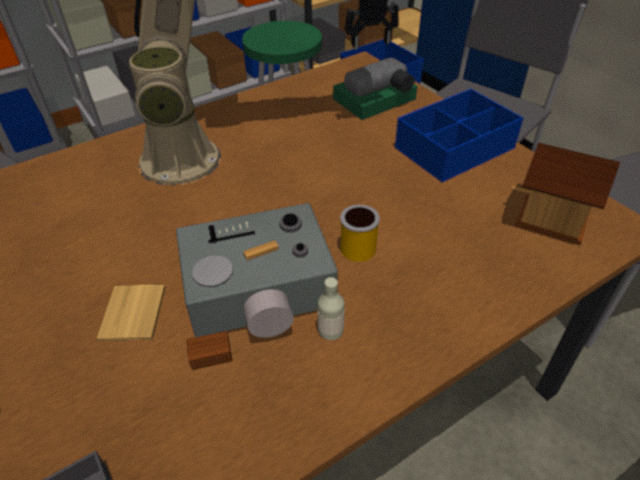

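View pics/topc.png

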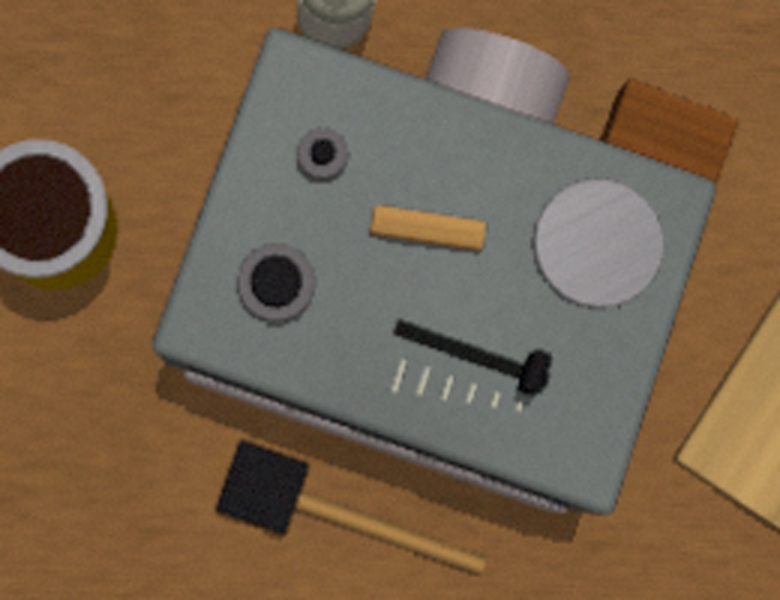

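The scene shows the extractor turned by roughly -18°, with the lever near its off end: crop (537,373), which is top pixel (399,294). The start button is at crop (276,281), which is top pixel (312,264). The network's top hit for the lever at (336,344) is really the brush, so I discard it.

```bash
cat >> h.py <<'E'
def fit(src,dst):
    src=np.array(src)[:,:2];dst=np.array(dst)[:,:2];a=src.mean(0);b=dst.mean(0)
    u,_,v=np.linalg.svd((src-a).T@(dst-b)); M=v.T@np.diag([1,np.linalg.det(v.T@u.T)])@u.T
    return M,b-M@a,dst-(src@M.T+b-M@a)
E
python3 - <<'E'
from h import *
np.set_printoptions(precision=4,suppress=True)
p=read_camera("top");T=pose(p)
c=lambda x,y:(220+x/3-.33,170+y/3-.33)
px=[c(268,32),c(713,180),c(612,512),c(160,352),c(276,281),c(322,152)]
z=[.12]*4+[.13,.128]
src=np.array([[.11,.15],[.11,-.15],[-.11,-.15],[-.11,.15],[-.045,.09],[.04,.09]])
dst=np.array([onz(p,T,a,b) for a,b in zip(px,z)])
M,t,r=fit(src,dst); print(t,np.degrees(np.arctan2(M[1,0],M[0,0])));print(r*1e3)
for n,q,zz in (("lever",c(538,365),.154),("lid",c(599,243),.129),("strip",c(428,228),.134)):
    w=onz(p,T,q,zz)[:2]; print(n,w,"ext",M.T@(w-t))
s=get_state(); Rt=q2R(s["orientation"])
yaw=np.arctan2(M[1,0],M[0,0])
# desired tool: x=-ext x, y=+ext y, z down
D=np.array([[-M[0,0],M[0,1],0],[-M[1,0],M[1,1],0],[0,0,-1]])
print("rotvec tool deg",np.degrees(R.from_matrix(Rt.T@D).as_rotvec()))
tgt=np.r_[M@[-.045,-.115]+t,.242]; print("tgt",tgt,"slide",1e3*Rt.T@(tgt-s["tcp_pos"]),s.get("tips_ahead"))
print([k for k in s])
E
```

```text
[ 0.5472 -0.0457] -17.16986763916392
[[-5.3764 -1.0141]
 [-2.1243  4.8066]
 [ 2.3985  2.9584]
 [ 1.4031 -6.7362]
 [ 1.7493  0.3823]
 [ 1.9498 -0.397 ]]
lever [ 0.485  -0.1029] ext [-0.0425 -0.073 ]
lid [ 0.5626 -0.1439] ext [ 0.0437 -0.0893]
strip [ 0.5677 -0.038 ] ext [0.0173 0.0134]
rotvec tool deg [ 0.0051 -0.0006  2.3977]
tgt [ 0.4703 -0.1423  0.242 ] slide [-490.9879 -592.7153    0.2623] None
['clock', 'joint_pos', 'qvel', 'tau', 'tcp_pos', 'orientation', 'wrist_force', 'ft_torque', 'grip_force', 'finger_gap']
```

Call:
{"op": "jog_arm", "data": {
  "moves": [
    {"fingers": 1, "slide": [-300, -280, -30], "angular": [0, 0, 2.4]},
    {"fingers": 1, "slide": [-300, -280, -30], "angular": [0, 0, 2.4]},
    {"fingers": 1, "slide": [-300, -280, -30], "angular": [0, 0, 2.4]},
    {"fingers": 1, "slide": [-300, -280, -30], "angular": [0, 0, 2.4]},
    {"fingers": 1, "slide": [-300, -280, -30], "angular": [0, 0, 2.4]},
    {"fingers": 1, "slide": [-300, -280, -30], "angular": [0, 0, 2.4]},
    {"fingers": 1, "slide": [-300, -280, -30], "angular": [0, 0, 2.4]},
    {"fingers": 1, "slide": [-300, -280, -30], "angular": [0, 0, 2.4]},
    {"fingers": 1, "slide": [-300, -280, -30], "angular": [0, 0, 2.4]},
    {"fingers": 1, "slide": [-300, -280, -30], "angular": [0, 0, 2.4]}
  ]
}}

```text
clock: 1.93
tcp_pos: [0.3662, 0.2067, 0.2729]
orientation: [0.001, 0.15, 0.989, 0.0]
wrist_force: [1.8, 0.4, 0.4]
finger_gap: -0.0005
grip_force: 0.0
```

```bash
cat > go.py <<'E'
from h import *
import sys
np.set_printoptions(precision=2,suppress=True)
M=None
def ext(yaw=-17.17,t=(.5472+.0018,-.0457)):
    a=np.radians(yaw); return np.array([[np.cos(a),-np.sin(a)],[np.sin(a),np.cos(a)]]),np.array(t)
def slide(x,y,z,yaw=-17.17):
    M,t=ext(); s=get_state(); Rt=q2R(s["orientation"]); tg=np.r_[M@[x,y]+t,z]
    D=np.array([[-M[0,0],M[0,1],0],[-M[1,0],M[1,1],0],[0,0,-1]])
    print("t",s["clock"],"tcp",1e3*np.array(s["tcp_pos"]),"F",np.array(s["wrist_force"]),"gap",s["finger_gap"])
    print("ext tcp mm",1e3*(M.T@(np.array(s["tcp_pos"][:2])-t)),"slide",1e3*Rt.T@(tg-s["tcp_pos"]),"rot",np.degrees(R.from_matrix(Rt.T@D).as_rotvec()))
if __name__=="__main__": slide(*[float(v) for v in sys.argv[1:4]])
E
python3 go.py -.045 -.115 .27
```

```text
t 1.9333 tcp [366.19 206.69 272.86] F [1.76 0.38 0.43] gap -0.0004595680318833328
ext tcp mm [-249.17  187.17] slide [-204.33 -302.06    2.92] rot [ 0.04  0.07 -0.03]
```

Call:
{"op": "jog_arm", "data": {
  "moves": [
    {"slide": [-204, -302, 3]},
    {"slide": [-204, -302, 3]},
    {"slide": [-204, -302, 3]},
    {"slide": [-204, -302, 3]},
    {"slide": [-204, -302, 3]},
    {"slide": [-204, -302, 3]},
    {"slide": [-204, -302, 3]},
    {"slide": [-204, -302, 3]},
    {"slide": [-204, -302, 3]},
    {"slide": [-204, -302, 3]}
  ]
}}

```text
schema error: expected keys fingers, slide, angular
```

```bash
python3 go.py -.045 -.115 .27
python3 - <<'E'
from h import *
np.set_printoptions(precision=4,suppress=True)
p=read_camera("wrist");T=pose(p);save(p,"w1");print(T[:3,3],T[:3,2])
for n,z in (("speed_lever_top",.154),("start_button_top",.13),("wood_strip",.12),("tin_lid",.12)):
    for e in tip_of(n,p)[:2]: print(n,round(e["p"],2),np.array(e["point"]),onz(p,T,e["point"],z))
E
```

```text
t 1.9333 tcp [366.19 206.69 272.86] F [1.76 0.38 0.43] gap -0.0004595680318833328
ext tcp mm [-249.17  187.17] slide [-204.33 -302.06    2.92] rot [ 0.04  0.07 -0.03]
[0.3043 0.2232 0.4039] [ 0.2628 -0.0858 -0.961 ]
```

View pics/w1.png

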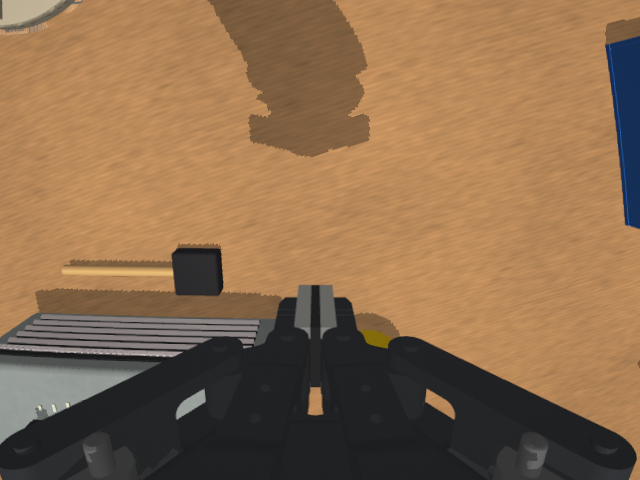

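The wrist picture shows the closed fingertips at about (315,287), with the camera on the extractor-front side and -y to the left. The move was refused for missing keys. I'll hover to the rear of the slot so the panel is in view.

Call:
{"op": "jog_arm", "data": {
  "moves": [
    {"fingers": 1, "slide": [-285, -190, -20], "angular": [0, 0, 0]},
    {"fingers": 1, "slide": [-285, -190, -20], "angular": [0, 0, 0]},
    {"fingers": 1, "slide": [-285, -190, -20], "angular": [0, 0, 0]},
    {"fingers": 1, "slide": [-285, -190, -20], "angular": [0, 0, 0]},
    {"fingers": 1, "slide": [-285, -190, -20], "angular": [0, 0, 0]},
    {"fingers": 1, "slide": [-285, -190, -20], "angular": [0, 0, 0]},
    {"fingers": 1, "slide": [-285, -190, -20], "angular": [0, 0, 0]},
    {"fingers": 1, "slide": [-285, -190, -20], "angular": [0, 0, 0]},
    {"fingers": 1, "slide": [-285, -190, -20], "angular": [0, 0, 0]},
    {"fingers": 1, "slide": [-285, -190, -20], "angular": [0, 0, 0]}
  ]
}}

```text
clock: 3.02
tcp_pos: [0.5833, -0.0575, 0.2909]
orientation: [-0.0, 0.15, 0.989, 0.0]
wrist_force: [-0.1, 1.6, 0.1]
finger_gap: -0.0002
grip_force: 0.0
```

```bash
python3 go.py -.045 -.115 .27
cat > w.py <<'E'
from h import *
import sys
from go import ext
np.set_printoptions(precision=4,suppress=True)
p=read_camera("wrist");T=pose(p);save(p,sys.argv[1]);M,t=ext()
for n,z in (("speed_lever_top",.154),("start_button_top",.13),("reset_button_top",.128),("wood_strip",.12)):
    for e in tip_of(n,p)[:2]:
        w=onz(p,T,e["point"],z); print(n,round(e["p"],2),np.array(e["point"]),w,"ext",1e3*(M.T@(w[:2]-t)))
E
python3 w.py w2
```

```text
t 3.0167 tcp [583.25 -57.45 290.9 ] F [-0.07  1.65  0.13] gap -0.00018224173078401875
ext tcp mm [36.2  -1.12] slide [  81.11 -113.93   20.99] rot [-0.   -0.06 -0.03]
speed_lever_top 0.58 [205.9 103. ] [ 0.4767 -0.1011  0.154 ] ext [-52.7488 -74.2676]
start_button_top 0.95 [440.6 105.7] [0.5255 0.0576 0.13  ] ext [-52.9077  91.7689]
reset_button_top 0.72 [433.7 225.9] [0.6139 0.0328 0.128 ] ext [38.7903 94.1593]
wood_strip 0.64 [335.3 193.3] [ 0.5671 -0.0351  0.12  ] ext [14.1664 15.4715]
wood_strip 0.18 [441.7 109.8] [0.529  0.0609 0.12  ] ext [-50.5774  95.9926]
```

View pics/w2.png

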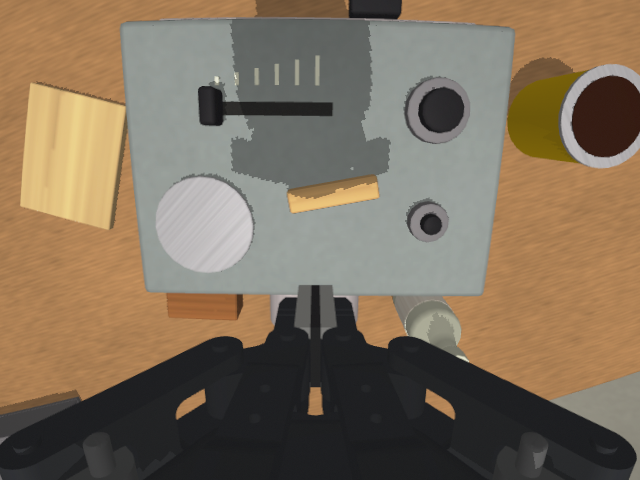

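The wrist view shows the six marks at columns 217, 236, 257, 277, 297 and 318. The knob top is at about (206,103), opposite the shortest mark, so the lever is at or near off. The start button is at (441,109), standing proud of its collar. I'll refit the pose from these features.

Run:
```python
from h import *
np.set_printoptions(precision=2,suppress=True)
p=read_camera("wrist");T=pose(p)
g=cv2.cvtColor(p["color"],cv2.COLOR_RGB2GRAY)
hsv=cv2.cvtColor(p["color"],cv2.COLOR_RGB2HSV)
# marks
m=((p["color"][:,:,0].astype(int)-p["color"][:,:,2])>5).astype(np.uint8); m[:50]=0;m[90:]=0;m[:,:205]=0;m[:,330:]=0
n,l,st,c=cv2.connectedComponentsWithStats(m); marks=[(c[i],st[i]) for i in range(1,n) if st[i][4]>8]
marks.sort(key=lambda q:q[0][0])
for a,b in marks: print("mark",a,b,1e3*onz(p,T,a,.121)[:2])
d=(g<45).astype(np.uint8); d[:60]=0; d[160:]=0
n,l,st,c=cv2.connectedComponentsWithStats(d)
for i in range(1,n):
    if st[i][4]>100: print("dark",st[i],c[i])
cr=cv2.resize(p["color"][60:150,180:480,::-1],None,fx=2.6,fy=2.6,interpolation=cv2.INTER_CUBIC);cv2.imwrite("pics/w2c.png",cr)
src=np.array([[-.11,-.15],[-.11,.15],[.11,.15],[.11,-.15]])
dst=np.array([onz(p,T,a,.12) for a in [(122,22),(514,28),(484,295),(148,293)]])
M,t,r=fit(src,dst);print(1e3*t,np.degrees(np.arctan2(M[1,0],M[0,0])),1e3*r)
print(np.linalg.norm(dst-np.roll(dst,1,0),axis=1))
for q,z in (((441,109),.13),((438,110),.12),((431,224),.128),((332,108),.12)): print(q,1e3*(M.T@(onz(p,T,q,z)[:2]-t)))
print([1e3*(M.T@(onz(p,T,a,.121)[:2]-t)) for a,b in marks])
```

```text
mark [215.    84.81] [213  81   5   9  43] [460.53 -97.47]
mark [234.86  82.84] [233  76   5  14  64] [463.82 -82.67]
mark [254.85  80.4 ] [252  72   6  18  84] [466.75 -67.76]
mark [274.52  78.62] [273  68   4  22  87] [469.98 -53.29]
mark [294.72  76.01] [293  64   5  26 114] [472.7  -38.32]
mark [314.96  74.42] [313  60   5  30 145] [476.06 -23.58]
dark [ 568   81   72   79 4412] [603.77 120.63]
dark [197  91  30  38 763] [210.04 109.72]
dark [ 416   93   44   44 1179] [439.82 113.53]
dark [ 236  106   94   14 1094] [284.79 112.62]
[543.31 -42.35] -17.533887262907292 [[ 2.27  3.08]
 [ 1.36 -4.69]
 [-2.98 -1.51]
 [-0.65  3.12]]
[0.22 0.29 0.21 0.29]
(441, 109) [-46.03  91.3 ]
(438, 110) [-45.83  92.19]
(431, 224) [42.22 91.68]
(332, 108) [-45.79  10.81]
[array([-62.33, -77.5 ]), array([-63.65, -62.39]), array([-65.36, -47.29]), array([-66.64, -32.53]), array([-68.55, -17.43]), array([-69.78,  -2.36])]
```

View pics/w2c.png

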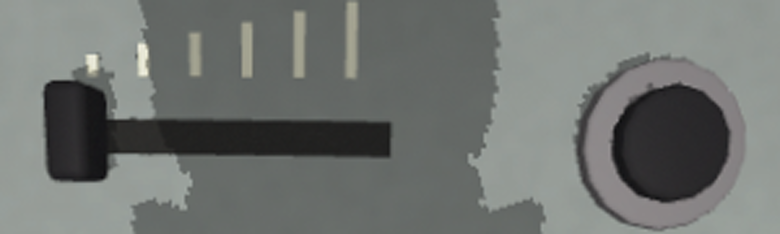

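```bash
cat > pf.py <<'E'
from h import *
np.set_printoptions(precision=2,suppress=True)
def run(nm):
    p=read_camera("wrist");T=pose(p);save(p,nm)
    c=p["color"].astype(int); g=c.sum(2)/3
    m=((c[:,:,0]-c[:,:,2])>5).astype(np.uint8); m[:50]=0;m[93:]=0;m[:,:205]=0;m[:,330:]=0
    n,l,st,ce=cv2.connectedComponentsWithStats(m); mk=sorted([(st[i],ce[i]) for i in range(1,n) if st[i][4]>8],key=lambda q:q[1][0])
    w=np.array([onz(p,T,(b[0],a[1]+a[3]-.5),.121)[:2] for a,b in mk]); print("n marks",len(w))
    d=(g<45).astype(np.uint8); d[:60]=0; d[160:]=0;d[:,520:]=0
    n,l,st,ce=cv2.connectedComponentsWithStats(d)
    dk=[(st[i],ce[i]) for i in range(1,n) if st[i][4]>100]
    for q in dk: print("dark",*q)
    bt=max(dk,key=lambda q:q[1][0])[1]; bw=onz(p,T,bt,.13)[:2]
    k=np.arange(len(w)); dr=np.polyfit(k,w,1)[0]; print("spacing",1e3*np.linalg.norm(dr))
    ey=dr/np.linalg.norm(dr); ex=np.array([ey[1],-ey[0]]); M=np.stack([ex,ey],1)
    print("yaw",np.degrees(np.arctan2(M[1,0],M[0,0])))
    mid=w.mean(0); O=bw-M@[-.045,.09]; print("origin from button",1e3*O,"marks mid in ext",1e3*(M.T@(mid-O)),"expect y -37.5")
    rows=dk
    kb=min(dk,key=lambda q:q[1][0])[0]
    for s in (0,.005,.010,.015):
        P=[np.r_[M@[x,y]+O,.154] for x,y in ((-.058,s-.081),(-.032,s-.081),(-.032,s-.069))]
        print(s,proj(p,T,P).ravel())
    print("knob blob",kb)
    return M,O
if __name__=="__main__":
    s=get_state();print(s["clock"],np.array(s["tcp_pos"])*1e3,np.abs(s["qvel"]).max()); run("w3")
E
python3 pf.py; python3 go.py 0 0 .27
```

```text
3.3167 [580.79 -54.97 292.71] 0.00744545984682217
n marks 6
dark [ 197   91  133   38 2002] [252.56 111.18]
dark [ 416   92   44   45 1200] [439.9  113.14]
spacing 15.056519953968213
yaw -17.974570974094327
origin from button [544.81 -42.62] marks mid in ext [-60.13 -40.71] expect y -37.5
0 [199.05  87.07 200.89 126.68 218.16 126.74]
0.005 [206.38  87.05 208.07 126.7  225.39 126.78]
0.01 [213.74  87.04 215.28 126.73 232.63 126.83]
0.015 [221.11  87.04 222.5  126.77 239.89 126.88]
knob blob [ 197   91  133   38 2002]
t 3.3667 tcp [580.88 -55.24 292.79] F [0.17 0.28 0.33] gap -8.978945811871346e-05
ext tcp mm [33.28  0.3 ] slide [33.28 -0.23 22.78] rot [0.01 0.02 0.13]
```

```bash
sed -i 's/yaw=-17.17,t=(.5472+.0018,-.0457)/yaw=-17.8,t=(.545,-.0455)/' go.py; python3 go.py -.045 -.112 .147
```

```text
t 3.3667 tcp [580.88 -55.24 292.79] F [0.17 0.28 0.33] gap -8.978945811871346e-05
ext tcp mm [37.14  1.7 ] slide [  83.68 -112.64  145.73] rot [0.01 0.02 0.76]
```

Call:
{"op": "jog_arm", "data": {
  "moves": [
    {"fingers": 1, "slide": [84, -113, 20], "angular": [0, 0, 0.8]},
    {"fingers": 1, "slide": [84, -113, 20], "angular": [0, 0, 0.8]},
    {"fingers": 1, "slide": [84, -113, 20], "angular": [0, 0, 0.8]},
    {"fingers": 1, "slide": [84, -113, 20], "angular": [0, 0, 0.8]},
    {"fingers": 1, "slide": [84, -113, 20], "angular": [0, 0, 0.8]},
    {"fingers": 1, "slide": [84, -113, 50], "angular": [0, 0, 0.8]},
    {"fingers": 1, "slide": [84, -113, 80], "angular": [0, 0, 0.8]},
    {"fingers": 1, "slide": [84, -113, 105], "angular": [0, 0, 0.8]},
    {"fingers": 1, "slide": [84, -113, 125], "angular": [0, 0, 0.8]},
    {"fingers": 1, "slide": [84, -113, 125], "angular": [0, 0, 0.8]}
  ]
}}

```text
clock: 4.2
tcp_pos: [0.466, -0.1379, 0.1638]
orientation: [-0.003, 0.156, 0.988, 0.001]
wrist_force: [0.4, -0.3, 0.3]
finger_gap: -0.0002
grip_force: 0.0
```

```bash
python3 go.py -.045 -.112 .147; python3 w.py w4;python3 go.py -.045 -.112 .147
```

```text
t 4.2 tcp [ 466.   -137.94  163.81] F [ 0.44 -0.34  0.31] gap -0.00020657280457001508
ext tcp mm [ -46.96 -112.16] slide [-2.06  0.14 16.79] rot [ 0.08 -0.34 -0.1 ]
speed_lever_top 0.84 [407.8 306.6] [ 0.4801 -0.1029  0.154 ] ext [-44.2037 -74.5121]
start_button_top 0.53 [405.1 308.3] [ 0.4936 -0.1019  0.13  ] ext [-31.7208 -69.375 ]
wood_strip 0.91 [541.5 384. ] [ 0.5702 -0.0377  0.12  ] ext [21.6519 15.1412]
t 4.45 tcp [ 469.3  -140.23  169.13] F [-0.74 -0.78  0.33] gap -0.00013016465198223079
ext tcp mm [ -43.12 -113.34] slide [ 1.96  1.34 22.12] rot [-0.02  0.19 -0.14]
```

View pics/w4.png

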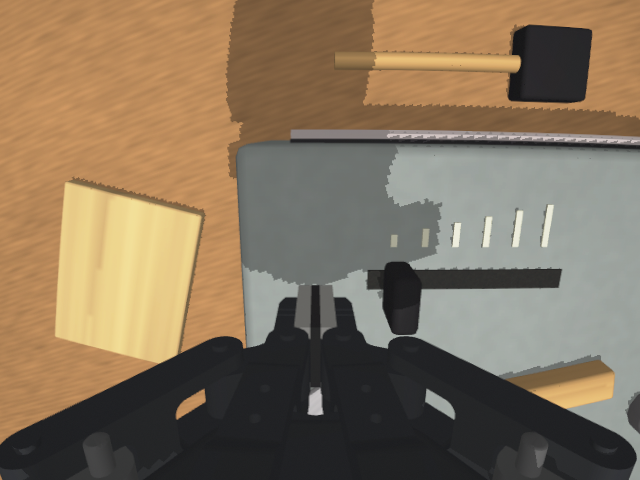

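The tool is level with the knob: the knob is at about (402,297) and the fingertips at (315,287), with a gap between them. The first mark lines up with the knob, so it is at off. I'll descend, then approach slowly.

Call:
{"op": "jog_arm", "data": {
  "moves": [
    {"fingers": 1, "slide": [1, 0, 8], "angular": [0, 0, 0]},
    {"fingers": 1, "slide": [2, 0, 15], "angular": [0, 0, 0]},
    {"fingers": 1, "slide": [2, 0, 22], "angular": [0, 0, 0]},
    {"fingers": 1, "slide": [2, 0, 22], "angular": [0, 0, 0]},
    {"fingers": 1, "slide": [2, 3, 22], "angular": [0, 0, 0]},
    {"fingers": 1, "slide": [2, 6, 22], "angular": [0, 0, 0]},
    {"fingers": 1, "slide": [2, 9, 22], "angular": [0, 0, 0]},
    {"fingers": 1, "slide": [2, 11, 22], "angular": [0, 0, 0]},
    {"fingers": 1, "slide": [2, 12, 22], "angular": [0, 0, 0]},
    {"fingers": 1, "slide": [2, 12, 22], "angular": [0, 0, 0]}
  ]
}}

```text
clock: 5.28
tcp_pos: [0.4699, -0.1277, 0.1455]
orientation: [0.0, 0.156, 0.988, 0.0]
wrist_force: [-0.4, 0.4, -0.8]
finger_gap: 0.0001
grip_force: 0.0
```

```bash
python3 go.py -.045 -.09 .147; python3 w.py w5 | head -1; python3 go.py -.045 -.09 .147
```

```text
t 5.2833 tcp [ 469.93 -127.72  145.47] F [-0.4   0.41 -0.82] gap 8.356530888556074e-05
ext tcp mm [ -46.34 -101.23] slide [-1.31 11.23 -1.53] rot [ 0.    0.02 -0.14]
speed_lever_top 0.71 [390.8 329.9] [ 0.4789 -0.1025  0.154 ] ext [-45.4697 -74.4634]
t 5.5333 tcp [ 469.72 -128.07  145.31] F [-0.02  0.41  0.1 ] gap 0.00018230753291591253
ext tcp mm [ -46.43 -101.63] slide [-1.4  11.63 -1.69] rot [ 0.    0.   -0.18]
```

Call:
{"op": "jog_arm", "data": {
  "moves": [
    {"fingers": 1, "slide": [-1, 2, 0], "angular": [0, 0, 0]},
    {"fingers": 1, "slide": [-1, 4, 0], "angular": [0, 0, 0]},
    {"fingers": 1, "slide": [-1, 6, 0], "angular": [0, 0, 0]},
    {"fingers": 1, "slide": [-1, 7, 0], "angular": [0, 0, 0]},
    {"fingers": 1, "slide": [-1, 7, 0], "angular": [0, 0, 0]},
    {"fingers": 1, "slide": [-1, 7, 0], "angular": [0, 0, 0]}
  ]
}}

```text
clock: 6.03
tcp_pos: [0.4728, -0.1215, 0.1453]
orientation: [-0.0, 0.156, 0.988, 0.0]
wrist_force: [-1.0, 0.6, 0.1]
finger_gap: 0.0
grip_force: 0.0
```

Call:
{"op": "jog_arm", "data": {
  "moves": [
    {"fingers": 1, "slide": [0, 1, 0], "angular": [0, 0, 0]},
    {"fingers": 1, "slide": [0, 2, 0], "angular": [0, 0, 0]},
    {"fingers": 1, "slide": [0, 2, 0], "angular": [0, 0, 0]},
    {"fingers": 1, "slide": [0, 2, 0], "angular": [0, 0, 0]}
  ]
}}

```text
clock: 6.37
tcp_pos: [0.4733, -0.1202, 0.1453]
orientation: [-0.0, 0.156, 0.988, -0.001]
wrist_force: [-1.5, -3.7, -0.9]
finger_gap: 0.0001
grip_force: 2.1
```

Call:
{"op": "jog_arm", "data": {
  "moves": [
    {"fingers": 1, "slide": [0, 1, 0], "angular": [0, 0, 0]},
    {"fingers": 1, "slide": [0, 2, 0], "angular": [0, 0, 0]},
    {"fingers": 1, "slide": [0, 2, 0], "angular": [0, 0, 0]},
    {"fingers": 1, "slide": [0, 2, 0], "angular": [0, 0, 0]}
  ]
}}

```text
clock: 6.7
tcp_pos: [0.4741, -0.1176, 0.1453]
orientation: [0.0, 0.156, 0.988, 0.0]
wrist_force: [-0.1, -1.6, -0.2]
finger_gap: -0.0001
grip_force: 1.1
```

```bash
python3 go.py -.045 -.09 .147; python3 w.py w6 | head -1; python3 go.py -.045 -.09 .147
```

```text
t 6.7 tcp [ 474.14 -117.62  145.27] F [-0.12 -1.56 -0.21] gap -0.00011137454650639386
ext tcp mm [-45.43 -90.33] slide [-0.42  0.33 -1.73] rot [ 0.03  0.   -0.16]
speed_lever_top 0.91 [367.  326.5] [ 0.4791 -0.1001  0.154 ] ext [-46.0745 -72.1111]
t 6.95 tcp [ 474.11 -117.64  145.27] F [ 0.15 -1.07  1.03] gap 0.00010415981605472273
ext tcp mm [-45.44 -90.36] slide [-0.44  0.36 -1.73] rot [ 0.03 -0.   -0.16]
```

View pics/w6.png

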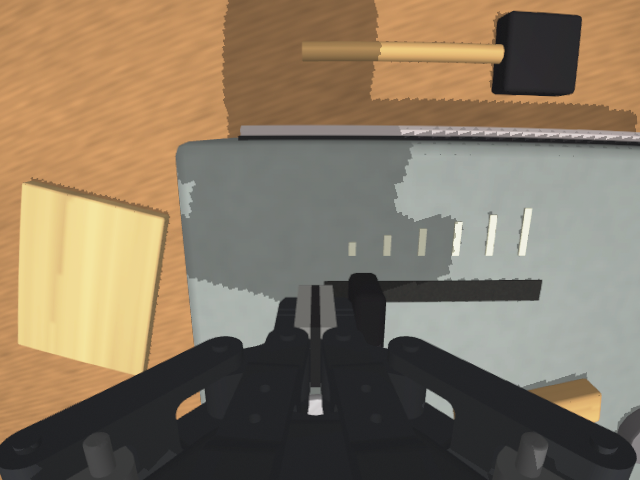

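Contact came at a TCP of about -93 mm in extractor y, and the knob has now moved about 2.5 mm with the finger against its face. So slide ≈ TCP y + 93.3 mm. First click: push to a slide of about 12 mm.

Call:
{"op": "jog_arm", "data": {
  "moves": [
    {"fingers": 1, "slide": [0, 1.5, 0], "angular": [0, 0, 0]},
    {"fingers": 1, "slide": [0, 3, 0], "angular": [0, 0, 0]},
    {"fingers": 1, "slide": [0, 4.5, 0], "angular": [0, 0, 0]},
    {"fingers": 1, "slide": [0, 6, 0], "angular": [0, 0, 0]},
    {"fingers": 1, "slide": [0, 7.5, 0], "angular": [0, 0, 0]},
    {"fingers": 1, "slide": [0, 9, 0], "angular": [0, 0, 0]},
    {"fingers": 1, "slide": [0, 9, 0], "angular": [0, 0, 0]},
    {"fingers": 1, "slide": [0, 9, 0], "angular": [0, 0, 0]}
  ]
}}

```text
clock: 7.62
tcp_pos: [0.4769, -0.109, 0.1453]
orientation: [0.0, 0.156, 0.988, 0.0]
wrist_force: [0.1, 0.3, 1.4]
finger_gap: 0.0002
grip_force: 0.0
```

```bash
python3 w.py w7 | head -1; python3 go.py -.045 -.0665 .147
```

```text
speed_lever_top 0.83 [373.6 328.6] [ 0.4834 -0.0896  0.154 ] ext [-45.1769 -60.7987]
t 7.8667 tcp [ 476.83 -109.34  145.28] F [ 0.08 -0.67 -0.62] gap 0.0001872710561940781
ext tcp mm [-45.39 -81.62] slide [-0.34 15.12 -1.72] rot [ 0.01  0.   -0.18]
```

The knob reads -60.8 mm and the contact force is gone, so it is at click 1. On to click 2.

Call:
{"op": "jog_arm", "data": {
  "moves": [
    {"fingers": 1, "slide": [0, 2, 0], "angular": [0, 0, 0]},
    {"fingers": 1, "slide": [0, 4, 0], "angular": [0, 0, 0]},
    {"fingers": 1, "slide": [0, 6, 0], "angular": [0, 0, 0]},
    {"fingers": 1, "slide": [0, 8, 0], "angular": [0, 0, 0]},
    {"fingers": 1, "slide": [0, 10, 0], "angular": [0, 0, 0]},
    {"fingers": 1, "slide": [0, 11.5, 0], "angular": [0, 0, 0]},
    {"fingers": 1, "slide": [0, 13, 0], "angular": [0, 0, 0]},
    {"fingers": 1, "slide": [0, 14.5, 0], "angular": [0, 0, 0]},
    {"fingers": 1, "slide": [0, 14.5, 0], "angular": [0, 0, 0]},
    {"fingers": 1, "slide": [0, 14.5, 0], "angular": [0, 0, 0]}
  ]
}}

```text
clock: 8.7
tcp_pos: [0.4813, -0.0952, 0.1453]
orientation: [0.0, 0.156, 0.988, 0.0]
wrist_force: [-0.3, 0.6, -0.3]
finger_gap: 0.0001
grip_force: 0.0
```

```bash
python3 w.py w8 | head -1; python3 go.py -.045 -.0515 .147
```

```text
speed_lever_top 0.83 [373.8 325.5] [ 0.4867 -0.0754  0.154 ] ext [-46.4201 -46.2617]
t 8.95 tcp [481.3  -95.52 145.3 ] F [-0.34  0.86 -0.98] gap -0.0001231202105338066
ext tcp mm [-45.35 -67.1 ] slide [-0.31 15.6  -1.7 ] rot [ 0.01  0.   -0.18]
```

The knob reads -46.3 mm: click 2. Next is click 3, by the same amount.

Call:
{"op": "jog_arm", "data": {
  "moves": [
    {"fingers": 1, "slide": [0, 2, 0], "angular": [0, 0, 0]},
    {"fingers": 1, "slide": [0, 4, 0], "angular": [0, 0, 0]},
    {"fingers": 1, "slide": [0, 6, 0], "angular": [0, 0, 0]},
    {"fingers": 1, "slide": [0, 8, 0], "angular": [0, 0, 0]},
    {"fingers": 1, "slide": [0, 10, 0], "angular": [0, 0, 0]},
    {"fingers": 1, "slide": [0, 11.5, 0], "angular": [0, 0, 0]},
    {"fingers": 1, "slide": [0, 13, 0], "angular": [0, 0, 0]},
    {"fingers": 1, "slide": [0, 14.5, 0], "angular": [0, 0, 0]},
    {"fingers": 1, "slide": [0, 14.5, 0], "angular": [0, 0, 0]},
    {"fingers": 1, "slide": [0, 14.5, 0], "angular": [0, 0, 0]}
  ]
}}

```text
clock: 9.78
tcp_pos: [0.4859, -0.0814, 0.1453]
orientation: [0.0, 0.156, 0.988, 0.0]
wrist_force: [-0.3, 0.1, -0.5]
finger_gap: -0.0002
grip_force: 0.0
```

```bash
python3 w.py w9 | head -1; python3 go.py -.045 -.08 .147
```

```text
speed_lever_top 0.83 [378.  326.6] [ 0.492  -0.0602  0.154 ] ext [-45.9306 -30.2016]
t 10.0333 tcp [485.79 -81.74 145.27] F [-0.53  1.22  0.88] gap 2.5391585917215175e-05
ext tcp mm [-45.3 -52.6] slide [ -0.38 -27.4   -1.73] rot [ 0.01  0.   -0.18]
```

View pics/w9.png

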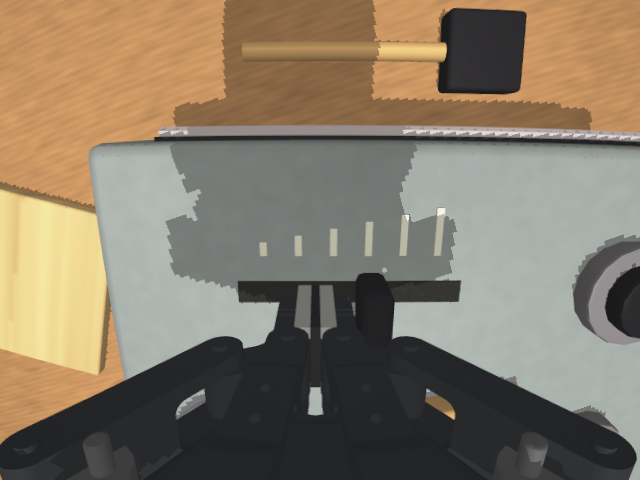

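The knob is level with the fourth mark (column 368), which is the third click, at y ≈ -30 mm. I'll back off, lift, and go over to the start button.

Call:
{"op": "jog_arm", "data": {
  "moves": [
    {"fingers": 1, "slide": [0, -5, 0], "angular": [0, 0, 0]},
    {"fingers": 1, "slide": [0, -10, 0], "angular": [0, 0, 0]},
    {"fingers": 1, "slide": [0, -10, -30], "angular": [0, 0, 0]},
    {"fingers": 1, "slide": [0, -10, -70], "angular": [0, 0, 0]},
    {"fingers": 1, "slide": [0, -10, -90], "angular": [0, 0, 0]},
    {"fingers": 1, "slide": [0, -10, -90], "angular": [0, 0, 0]}
  ]
}}

```text
clock: 10.53
tcp_pos: [0.4851, -0.0927, 0.2403]
orientation: [0.004, 0.156, 0.988, -0.001]
wrist_force: [0.4, 0.2, -0.0]
finger_gap: -0.0002
grip_force: 0.0
```

Call:
{"op": "jog_arm", "data": {
  "moves": [
    {"fingers": 1, "slide": [-1, 35, 0], "angular": [0, 0, 0]},
    {"fingers": 1, "slide": [-1, 70, 0], "angular": [0, 0, 0]},
    {"fingers": 1, "slide": [-1, 100, 0], "angular": [0, 0, 0]},
    {"fingers": 1, "slide": [-1, 125, 0], "angular": [0, 0, 0]},
    {"fingers": 1, "slide": [-1, 145, 0], "angular": [0, 0, 0]},
    {"fingers": 1, "slide": [-1, 153, 0], "angular": [0, 0, 0]},
    {"fingers": 1, "slide": [-1, 153, 20], "angular": [0, 0, 0]},
    {"fingers": 1, "slide": [-1, 153, 40], "angular": [0, 0, 0]},
    {"fingers": 1, "slide": [-1, 153, 50], "angular": [0, 0, 0]},
    {"fingers": 1, "slide": [-1, 153, 50], "angular": [0, 0, 0]}
  ]
}}

```text
clock: 11.37
tcp_pos: [0.5288, 0.0534, 0.1823]
orientation: [-0.003, 0.157, 0.988, -0.0]
wrist_force: [0.2, -0.2, 0.9]
finger_gap: 0.0001
grip_force: 0.0
```

```bash
python3 w.py w10 | head -3; python3 go.py -.045 .09 .16
```

```text
speed_lever_top 0.77 [ 64.5 284.8] [ 0.493  -0.0597  0.154 ] ext [-45.116  -29.4242]
start_button_top 0.76 [316.6 277.8] [0.5347 0.052  0.13  ] ext [-39.5905  89.7191]
start_button_top 0.36 [316.6 424.1] [0.6238 0.0232 0.13  ] ext [54.0123 89.4895]
t 11.6167 tcp [531.6   53.58 186.45] F [-0.55 -0.2   0.69] gap -2.584130904380967e-05
ext tcp mm [-43.05  90.24] slide [ 2.   -0.26 26.45] rot [ 0.03  0.11 -0.21]
```

View pics/w10.png

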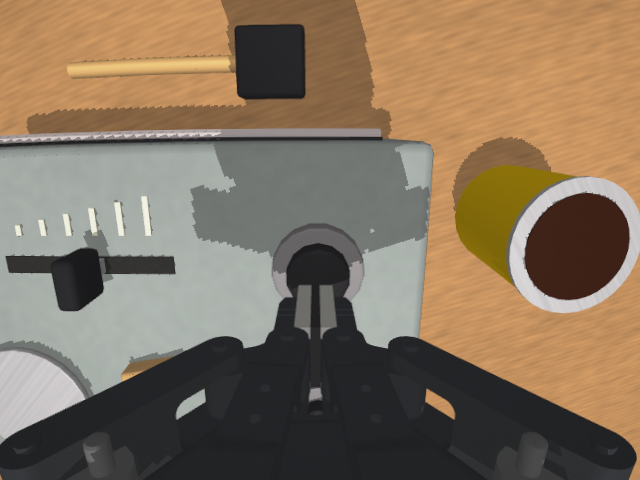

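The knob is still at the third click (-29.4 mm). The fingertips are over the start button, whose centre is at about (318,276). I'll descend and feel for it.

Call:
{"op": "jog_arm", "data": {
  "moves": [
    {"fingers": 1, "slide": [0, 0, 10], "angular": [0, 0, 0]},
    {"fingers": 1, "slide": [0, 0, 20], "angular": [0, 0, 0]},
    {"fingers": 1, "slide": [0, 0, 28], "angular": [0, 0, 0]},
    {"fingers": 1, "slide": [0, 0, 30], "angular": [0, 0, 0]},
    {"fingers": 1, "slide": [0, 0, 30], "angular": [0, 0, 0]},
    {"fingers": 1, "slide": [0, 0, 30], "angular": [0, 0, 0]}
  ]
}}

```text
clock: 12.12
tcp_pos: [0.5306, 0.0541, 0.1549]
orientation: [-0.0, 0.156, 0.988, -0.0]
wrist_force: [-0.2, -0.8, -0.3]
finger_gap: -0.0002
grip_force: 0.0
```

Call:
{"op": "jog_arm", "data": {
  "moves": [
    {"fingers": 1, "slide": [0, 0, 1.5], "angular": [0, 0, 0]},
    {"fingers": 1, "slide": [0, 0, 3], "angular": [0, 0, 0]},
    {"fingers": 1, "slide": [0, 0, 3], "angular": [0, 0, 0]},
    {"fingers": 1, "slide": [0, 0, 3], "angular": [0, 0, 0]}
  ]
}}

```text
clock: 12.45
tcp_pos: [0.5313, 0.054, 0.1527]
orientation: [0.001, 0.156, 0.988, 0.0]
wrist_force: [1.5, -0.4, 1.8]
finger_gap: 0.0001
grip_force: 0.8
```

Call:
{"op": "jog_arm", "data": {
  "moves": [
    {"fingers": 1, "slide": [0, 0, 1.5], "angular": [0, 0, 0]},
    {"fingers": 1, "slide": [0, 0, 3], "angular": [0, 0, 0]},
    {"fingers": 1, "slide": [0, 0, 3], "angular": [0, 0, 0]},
    {"fingers": 1, "slide": [0, 0, 3], "angular": [0, 0, 0]}
  ]
}}

```text
clock: 12.78
tcp_pos: [0.5312, 0.054, 0.1496]
orientation: [0.001, 0.156, 0.988, 0.0]
wrist_force: [0.5, 1.3, 2.5]
finger_gap: 0.0001
grip_force: 1.7
```

Call:
{"op": "jog_arm", "data": {
  "moves": [
    {"fingers": 1, "slide": [0, 0, 1], "angular": [0, 0, 0]},
    {"fingers": 1, "slide": [0, 0, 2], "angular": [0, 0, 0]},
    {"fingers": 1, "slide": [0, 0, 2], "angular": [0, 0, 0]},
    {"fingers": 1, "slide": [0, 0, 2], "angular": [0, 0, 0]}
  ]
}}

```text
clock: 13.12
tcp_pos: [0.5312, 0.054, 0.1475]
orientation: [0.0, 0.156, 0.988, 0.0]
wrist_force: [1.5, -0.3, 4.3]
finger_gap: -0.0001
grip_force: 2.3
```

Call:
{"op": "jog_arm", "data": {
  "moves": [
    {"fingers": 1, "slide": [0, 0, 1], "angular": [0, 0, 0]},
    {"fingers": 1, "slide": [0, 0, 2], "angular": [0, 0, 0]},
    {"fingers": 1, "slide": [0, 0, 2], "angular": [0, 0, 0]},
    {"fingers": 1, "slide": [0, 0, 2], "angular": [0, 0, 0]}
  ]
}}

```text
clock: 13.45
tcp_pos: [0.5313, 0.054, 0.1469]
orientation: [0.001, 0.156, 0.988, 0.0]
wrist_force: [-2.6, 0.5, 13.5]
finger_gap: 0.0
grip_force: 6.8
```

The force rose gradually over about 6 mm, then hit a hard stop (13.5 N at z = 0.1469), so the button is fully down. I'll lift straight up and clear.

Call:
{"op": "jog_arm", "data": {
  "moves": [
    {"fingers": 1, "slide": [0, 0, -3], "angular": [0, 0, 0]},
    {"fingers": 1, "slide": [0, 0, -8], "angular": [0, 0, 0]},
    {"fingers": 1, "slide": [0, 0, -20], "angular": [0, 0, 0]},
    {"fingers": 1, "slide": [0, 0, -50], "angular": [0, 0, 0]},
    {"fingers": 1, "slide": [0, 0, -85], "angular": [0, 0, 0]},
    {"fingers": 1, "slide": [0, 0, -120], "angular": [0, 0, 0]},
    {"fingers": 1, "slide": [0, 0, -140], "angular": [0, 0, 0]},
    {"fingers": 1, "slide": [-30, -40, -145], "angular": [0, 0, 0]},
    {"fingers": 1, "slide": [-60, -80, -145], "angular": [0, 0, 0]},
    {"fingers": 1, "slide": [-80, -90, -145], "angular": [0, 0, 0]}
  ]
}}

```text
clock: 14.28
tcp_pos: [0.5782, -0.0575, 0.291]
orientation: [-0.0, 0.156, 0.988, -0.0]
wrist_force: [0.6, 0.6, 0.2]
finger_gap: -0.0
grip_force: 0.0
```

Call:
{"op": "jog_arm", "data": {
  "moves": [
    {"fingers": 1, "slide": [0, 0, 0], "angular": [0, 0, 0]},
    {"fingers": 1, "slide": [0, 0, 0], "angular": [0, 0, 0]},
    {"fingers": 1, "slide": [0, 0, 0], "angular": [0, 0, 0]},
    {"fingers": 1, "slide": [0, 0, 0], "angular": [0, 0, 0]},
    {"fingers": 1, "slide": [0, 0, 0], "angular": [0, 0, 0]}
  ]
}}

```text
clock: 14.7
tcp_pos: [0.5785, -0.0551, 0.2902]
orientation: [-0.0, 0.155, 0.988, 0.0]
wrist_force: [-0.1, 0.9, 0.6]
finger_gap: 0.0002
grip_force: 0.0
```

```bash
python3 w.py w11; python3 go.py 0 0 .27
```

```text
speed_lever_top 0.97 [270.5 110.9] [ 0.4918 -0.0591  0.154 ] ext [-46.5358 -29.2219]
start_button_top 0.8 [441.9 111.1] [0.5279 0.0588 0.13  ] ext [-48.1404  94.087 ]
start_button_top 0.21 [266.4 112.9] [ 0.4902 -0.0646  0.13  ] ext [-46.3531 -34.974 ]
reset_button_top 0.54 [433.3 233.5] [0.6177 0.0312 0.128 ] ext [45.7659 95.2761]
reset_button_top 0.16 [410.9 300.5] [ 0.669 -0.     0.128] ext [104.2033  81.224 ]
wood_strip 0.96 [332.  200.1] [ 0.5686 -0.0383  0.12  ] ext [20.2518 14.0865]
t 14.95 tcp [579.   -55.64 290.6 ] F [-1.13  0.08 -0.11] gap 3.085300892542676e-05
ext tcp mm [35.47  0.74] slide [35.47 -0.81 20.59] rot [ 0.01  0.02 -0.11]
```

View pics/w11.png

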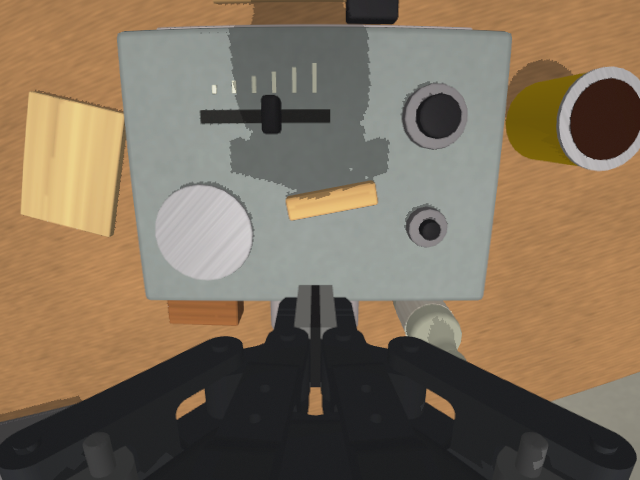

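The knob at (271,114) is opposite the fourth mark, the third click. The start button is back up at (438,116), and the lid and strip are where they were. The arm is clear, so I'm handing in.

```bash
python3 -c "from workcell import *; print(hand_in())"
```

```text
the job is handed in; nothing more can be done
None
```

I pushed the lever click by click to the third click from off, pressed the start button right down and let it come back up, left the small button and everything else alone, and handed in at about 15 s with the arm clear.

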